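# Raise the window blind with its spring-centred switch

## Task

Raise the kitchen blind: on the switch box with the flat paddle lever, push the lever well over to the side marked with the raised triangle, keep it there for about two seconds, then let go so that it springs back upright. Do not push it towards the plain bar, and leave the lever of the other box, the thin rod with a ball, alone.

Things in the scene. Friction and masses are not known exactly. Their poses are not given: they have to be found in the camera images.
- blind_switch: The blind's switch box, fixed: white housing 80 (x) by 124 (y) mm, face plate 35 mm high, turned any way. Origin: centre of the underside, below the lever; z up. On the plate a raised black triangle, 26 mm wide, lies towards its own +y (26 to 46 mm from the lever), a raised black bar 28 x 6 mm towards its -y. From the middle rises the flat grey paddle lever; pivot 36 mm above the underside.
- blind_lever (a joint): Angle of the paddle (rad): 0 upright at rest, positive as its top leans to the triangle (box +y), stops at +-0.55; a spring of 0.3 N m/rad returns it within 0.3 s (3 N at 40 mm above the pivot for 0.4 rad). The paddle is 36 mm wide (box x), 8 mm thick (box y) and spans 58 to 102 mm above the worktop, on a 10 mm steel stem.
- vent_switch: The extractor vent's switch box, not to be used: same housing and marks, fixed to the worktop, but its lever is a thin 8 mm steel rod with a 20 mm grey ball on top (top at 102 mm height). Origin: centre of the underside, below the lever; +y towards its triangle.
- vent_lever (a joint): Angle of the rod lever with the ball (rad): 0 upright, positive towards its own triangle; same spring and stops.

How it is judged:
By the outcome, as a careful person would: the job done as asked, in the order asked, and still so for the second after the job is handed in, with the robot touching nothing.
It also fails if it takes over 32 s, if anything falls off the work surface, if the arm or the gripper's body presses on something with over 40 N, if the wrist force passes 120 N, or if a joint passes its speed limit or range.

## Robot

A 6-joint arm with a two-finger parallel gripper is mounted at the origin on a cart in front of the work surface, level with it; the furniture and walls round the work are solid. World frame = base frame: x ahead of the robot, y to its left, z up, the work surface at z = 0. Lengths are in m, angles in rad, forces in N, time in s.
With the tool pointing down it reaches from about 0.4 to 0.825 m from the base axis. Payload 7 kg.
Tool frame: the origin (TCP) lies midway between the tips of the shut fingers; the grasp point (between the pads) lies 19 mm behind it; z points along the fingers, y is the line along which they close (so a half turn about z gives the same grasp; the last joint's range is limited). The gripper opens to 85 mm and grips with 20 to 120 N. Pads are 22 mm wide; open, the fingers measure 114 mm over their backs; the gripper's body (76 mm by 85 mm) begins 54 mm behind the grasp point. The pads swing forward as they close: fully open they stand 13 mm farther back than shut.
Start: joints at [1.624, 0.359, 0.012, 0, -1.224, -0.288], TCP at [0.157, 0.656, 0.231] pointing down, gripper open.
Joint ranges: [-3.07, 3.07], [-1.43, 2.12], [-1.02, 1.25], [-3.03, 1.67], [-3.05, -0], [-3.03, 3.03]. Speed limits (rad/s): [2.39, 2.39, 3.01, 3.14, 3.14, 3.14].

## Interface

Orientations are given as a unit quaternion [w, x, y, z].
In Python, from plant import bot gives the robot as it stands.
- The arm moves only by the tool shift_gripper, called by a JSON object that holds its "fn" and its "kwargs", one argument or row to a line. Schema: {"type":"object","properties":{"moves":{"type":"array","items":{"type":"array","items":{"type":"array","items":{"type":"number"},"minItems":7,"maxItems":7},"minItems":1,"maxItems":10},"minItems":1,"maxItems":1},"clamp_n":{"type":"number"},"only":{"type":"string"},"quiet":{"type":"boolean"},"lines":{"type":"string"}},"required":["moves"],"additionalProperties":false}. moves is a list that holds a single list of rows (three levels of brackets), with 1 to 10 rows, each of 7 numbers: the finger opening in m, then dx, dy, dz in m, then a rotation vector rx, ry, rz in rad; each row shifts and turns the commanded pose from where the row before left it, along the tool's axes as they then stand; what a row does not reach is not made up. A row lasts 1/10 s, in which the tool goes at most 0.05 m and 0.15 rad, less where a joint would pass 70% of its speed; a pose out of reach is approached as far as the arm can. The fingers move at their own pace and stop on an object; clamp_n is the grip in N (left out, the last holds). Time passes only in rows, so rows that do not move let the fingers close. The tool returns the time, the measured TCP pose, the force, the opening and the grip force at its end. only (a regular expression) keeps the lines of the reply that match it, lines (a string "A,B") keeps lines A to B, and quiet returns only ok. Input that does not fit is refused with a message, and nothing moves.
- bot.state(): the state, without advancing time (a new reading comes with each control period).
- bot.get_image(name): name is "side" or "top" or "wrist"; returns (picture, depth): 384x512x3 uint8, red, green, blue; 384x512 float32, m along the optical axis (not along the pixel's ray), 0 where there is no reading.
- bot.camera_params(name): a dict with "intrinsics" (3x3 intrinsics, pixels), "T" (4x4, takes a point from camera to world coordinates). Camera axes: x right, y up, looking along -z (the intrinsics and any distortion apply to the point x, -y, -z); pixel columns grow to the right and rows downward; lengths in m; the calibration is good to about 2 mm. A picture is of the moment at which its call begins: read the wrist's pose just before it. camera_params takes no time and is no camera call; for the wrist camera it gives the pose at the moment of the call.
- bot.job_done(): hands the job in; it is judged then, once.
The state is a dict: "t": time; "joint_pos": joint angles; "joint_velocities": joint speeds; "joint_efforts": joint torques, N m; "eef_pos": TCP position; "tcp_rot": TCP orientation; "wrist_force": force on the tool from outside, world axes, zero at the start; "moment": the same for the moment, N m; "grip_width": finger opening in m; "grip_force": force on a finger pad.
Only numpy, scipy, OpenCV 4.12 (cv2) and the standard library are available. Lean on these libraries where they do the work, as an engineer would, in place of code of your own. Each camera call takes 0.05 s, during which the arm holds its last target. There are 200 camera calls.

## Working session

There is one attempt and no reset: what is moved stays moved. The work goes in short steps, Python scripts to look and compute and a tool call to move; the robot and the scene stay as the last step left them, time stands still between calls to the robot, and variables do not carry over. Pictures are saved under pics/ and viewed, at most 10 in all, crops included, and the job is handed in when it is done.

```bash
ls; mkdir -p pics; python3 - <<'E'
from plant import bot
import cv2,numpy as np
s=bot.state();print(s['t'],s['eef_pos'],s['tcp_rot'])
for n in('top','side'):
    im,d=bot.get_image(n);p=bot.camera_params(n)
    np.savez(f'{n}.npz',im=im,d=d,K=p['intrinsics'],T=p['T']);cv2.imwrite(f'pics/{n}1.png',im[...,::-1]);print({k:(v.tolist() if hasattr(v,'tolist') else v) for k,v in p.items()})
E
```

```text
pics
plant.py
0.0 [0.15691863 0.65603747 0.2303909 ] [ 7.89432760e-04  9.93111542e-01 -1.17170132e-01 -3.57657422e-05]
{'intrinsics': [[379.96881653359736, 0.0, 249.55034995673518], [0.0, 379.96881653359736, 186.82795151690337], [0.0, 0.0, 1.0]], 'T': [[-0.007819299122507626, 0.9954623989824385, -0.09483391151566666, 0.45629692456445936], [-0.9999692592260194, -0.007728822344670296, 0.0013213281690408313, -0.2303597195628213], [0.0005823780546416946, 0.0948413281080198, 0.995492231671603, 0.9180588515403221], [0.0, 0.0, 0.0, 1.0]]}
{'intrinsics': [[401.6698118497511, 0.0, 259.55861706704127], [0.0, 401.6698118497511, 196.47916828065544], [0.0, 0.0, 1.0]], 'T': [[-0.9836318564476386, 0.07616872837576776, -0.16329940538468324, 0.37827419056109607], [-0.1801096369787451, -0.38857670250040577, 0.9036418897667903, 0.564900730431963], [0.005374909185954895, 0.9182627462178403, 0.395935145269668, 0.3958083618761463], [0.0, 0.0, 0.0, 1.0]]}
```

View pics/top1.png

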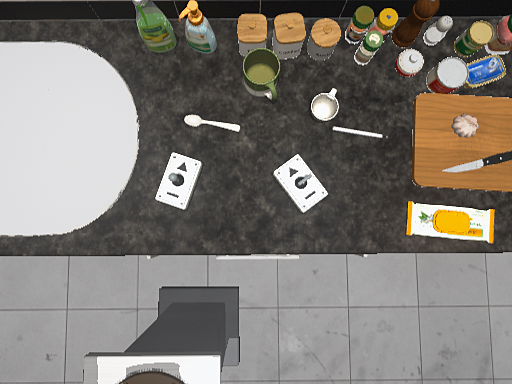

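View pics/side1.png

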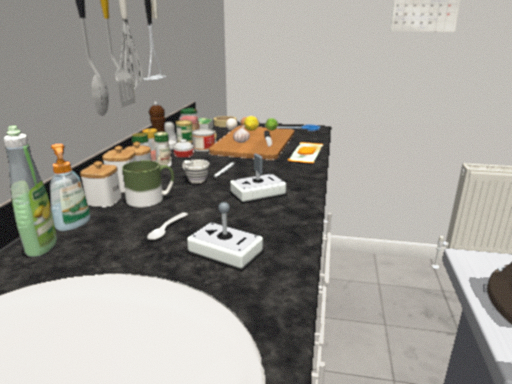

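The top view shows two boxes. The one at (178,181) has the ball lever and the one at (301,183) has the paddle, with its triangle up-left at about (291,172) and its bar down-right. The side view agrees: the ball is on the near box at (225,208) and the paddle is on the far one at (258,168).

```bash
cat > h.py <<'E'
import numpy as np,cv2
def ray(K,T,uv):
    uv=np.atleast_2d(uv).astype(float);d=np.c_[(uv[:,0]-K[0,2])/K[0,0],-(uv[:,1]-K[1,2])/K[1,1],-np.ones(len(uv))]
    return T[:3,3],d@T[:3,:3].T
def plane(K,T,uv,z):
    o,d=ray(K,T,uv);return o+d*((z-o[2])/d[:,2])[:,None]
def cloud(d,K,T):
    v,u=np.nonzero(d>0);o,r=ray(K,T,np.c_[u,v]);return u,v,o+r*d[v,u][:,None]
E
python3 - <<'E'
from h import *
for n,(cu,cv) in (('top',(301,183)),('side',(258,186))):
    D=np.load(n+'.npz');im,d,K,T=[D[k] for k in('im','d','K','T')]
    m=(im.min(2)>150).astype(np.uint8);m=cv2.morphologyEx(m,cv2.MORPH_CLOSE,np.ones((5,5)))
    for c in cv2.findContours(m,0,1)[0]:
        r=cv2.minAreaRect(c)
        if abs(r[0][0]-cu)<15 and abs(r[0][1]-cv)<15 and cv2.contourArea(c)>100:
            print(n,r,plane(K,T,[r[0]],.035))
            if n=='top': print(plane(K,T,cv2.boxPoints(r),.035).round(4))
            k=np.zeros(m.shape,np.uint8);cv2.drawContours(k,[cv2.convexHull(c)],-1,1,-1)
            b=((im.max(2)<60)&(cv2.erode(k,np.ones((5,5)))>0)).astype(np.uint8)
            N,_,st,ce=cv2.connectedComponentsWithStats(b)
            for i in range(1,N):
                if st[i,4]>5: print(' dark',st[i],ce[i],plane(K,T,[ce[i]],.036).round(4))
    u,v,P=cloud(d,K,T)
    s=(abs(u-cu)<35)&(abs(v-cv)<45)
    for a,b in((.03,.045),(.06,.11),(.09,.12)):
        q=P[s&(P[:,2]>a)&(P[:,2]<b)];print(n,a,b,len(q),q.mean(0).round(4) if len(q) else '',q.max(0).round(4) if len(q) else '',q.min(0).round(4) if len(q) else '')
    cv2.imwrite(f'pics/{n}_c.png',cv2.resize(im[cv-50:cv+45,cu-50:cu+50,::-1],None,fx=6,fy=6,interpolation=2))
E
```

```text
top ((300.17999267578125, 182.74000549316406), (51.0, 31.799997329711914), 53.13010025024414) [[ 0.54909841 -0.34993143  0.035     ]]
[[ 0.5752 -0.2848  0.035 ]
 [ 0.62   -0.3453  0.035 ]
 [ 0.5231 -0.4147  0.035 ]
 [ 0.4792 -0.3545  0.035 ]]
 dark [295 177  12  11  51] [299.90196078 182.29411765] [[ 0.55   -0.3492  0.036 ]]
top 0.03 0.045 1455 [ 0.5501 -0.35    0.034 ] [ 0.6181 -0.287   0.0423] [ 0.4855 -0.4124  0.03  ]
top 0.06 0.11 66 [ 0.5491 -0.3482  0.0972] [ 0.5615 -0.3352  0.1048] [ 0.5385 -0.365   0.0639]
top 0.09 0.12 57 [ 0.5502 -0.3497  0.1006] [ 0.5615 -0.3352  0.1048] [ 0.5395 -0.365   0.092 ]
side ((258.4858093261719, 186.0503387451172), (22.266342163085938, 53.23339080810547), 79.2156982421875) [[ 0.54107969 -0.32061671  0.035     ]]
 dark [254 180   8   2  14] [257.5        180.42857143] [[ 0.5499 -0.3547  0.036 ]]
side 0.03 0.045 632 [ 0.5479 -0.3264  0.0364] [ 0.615  -0.0843  0.0437] [ 0.4808 -0.4011  0.03  ]
side 0.06 0.11 225 [ 0.5495 -0.2408  0.0854] [ 0.5603 -0.0517  0.106 ] [ 0.5374 -0.3623  0.0609]
side 0.09 0.12 100 [ 0.5494 -0.2181  0.0981] [ 0.5603 -0.0517  0.106 ] [ 0.5379 -0.3623  0.0901]
```

```bash
python3 -c "
import cv2,numpy as np
a=cv2.imread('pics/top_c.png');b=cv2.imread('pics/side_c.png');cv2.imwrite('pics/both.png',cv2.resize(np.hstack([a,b]),(800,380)))"
```

```text
(no output)
```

View pics/both.png

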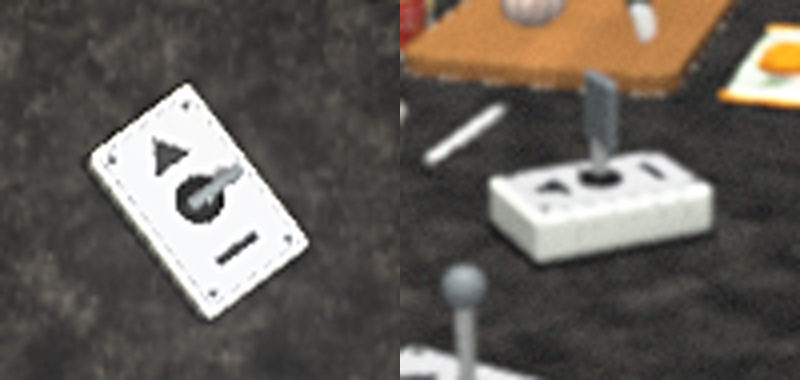

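The views agree: the paddle axis is at about (0.550, -0.349), its top is at about 0.102 m, and the triangle direction is about +35° in world. The side crop shows the triangle on the far-counter side of the paddle. I'll shut the fingers, yaw about 0.72 rad so that tool -y points at the triangle, and go around at height.

{"fn": "shift_gripper", "kwargs": {
  "moves": [
    [[0,0,0,0,0,0,0.1434],[0,0,0,0,0,0,0.1434],[0,0,0,0,0,0,0.1434],[0,0,0,0,0,0,0.1434],[0,0,0,0,0,0,0.1434]]
  ],
  "clamp_n": 40
}}

```text
t: 0.6
eef_pos: [0.157, 0.6562, 0.2307]
tcp_rot: [0.0, 0.888, -0.461, 0.0]
wrist_force: [0.7, -0.3, -0.0]
grip_width: 0.0122
grip_force: 0.0
```

{"fn": "shift_gripper", "kwargs": {
  "moves": [
    [[0,0.04,0.004,0,0,0,0],[0,0.04,0.004,0,0,0,0],[0,0.04,0.004,0,0,0,0],[0,0.04,0.004,0,0,0,0],[0,0.04,0.004,0,0,0,0],[0,0.04,0.004,0,0,0,0],[0,0.04,0.004,0,0,0,0],[0,0.04,0.004,0,0,0,0]]
  ]
}}

```text
t: 1.4
eef_pos: [0.317, 0.3755, 0.2311]
tcp_rot: [0.0, 0.889, -0.458, -0.0]
wrist_force: [1.0, 0.7, 0.5]
grip_width: -0.0002
grip_force: 0.0
```

```bash
python3 - <<'E'
from h import *
from plant import bot
from scipy.spatial.transform import Rotation as R
s=bot.state();print(R.from_quat(np.roll(s['tcp_rot'],-1)).as_matrix().round(3))
D=np.load('top.npz');im,d,K,T=[D[k] for k in('im','d','K','T')]
# marks: triangle and bar by darkness inside plate
g=im.max(2).astype(float)
for n,(a,b,c,e) in{'tri':(286,297,167,179),'bar':(303,316,190,204)}.items():
    w=np.clip(140-g[c:e,a:b],0,None);v,u=np.mgrid[c:e,a:b];p=[(w*u).sum()/w.sum(),(w*v).sum()/w.sum()];print(n,p,plane(K,T,[p],.036).round(4))
E
```

```text
[[ 0.58  -0.814 -0.   ]
 [-0.814 -0.58  -0.   ]
 [ 0.     0.    -1.   ]]
tri [np.float64(292.0861985472155), np.float64(171.83922518159807)] [[ 0.5748 -0.3314  0.036 ]]
bar [np.float64(309.80536912751677), np.float64(194.74571215510812)] [[ 0.5207 -0.3716  0.036 ]]
```

{"fn": "shift_gripper", "kwargs": {
  "moves": [
    [[0,0.04,0.004,0,0,0,0],[0,0.04,0.004,0,0,0,0],[0,0.04,0.004,0,0,0,0],[0,0.04,0.004,0,0,0,0],[0,0.04,0.004,0,0,0,0],[0,0.04,0.004,0,0,0,0],[0,0.04,0.004,0,0,0,0],[0,0.04,0.004,0,0,0,0]]
  ]
}}

```text
t: 2.2
eef_pos: [0.4766, 0.0964, 0.2313]
tcp_rot: [-0.0, 0.889, -0.458, -0.0]
wrist_force: [0.4, 1.1, 0.5]
grip_width: 0.0003
grip_force: 0.0
```

{"fn": "shift_gripper", "kwargs": {
  "moves": [
    [[0,0.04,0.0243,0,0,0,0],[0,0.04,0.0243,0,0,0,0],[0,0.04,0.0243,0,0,0,0],[0,0.04,0.0243,0,0,0,0],[0,0.04,0.0243,0,0,0,0],[0,0.04,0.0243,0,0,0,0],[0,0.04,0.0243,0,0,0,0],[0,0.04,0.0243,0,0,0,0],[0,0.04,0.0243,0,0,0,0],[0,0,0,0,0,0,0]]
  ]
}}

```text
t: 3.2
eef_pos: [0.5063, -0.3265, 0.2299]
tcp_rot: [0.001, 0.888, -0.46, -0.001]
wrist_force: [-0.9, 0.8, -0.3]
grip_width: -0.0
grip_force: 0.0
```

{"fn": "shift_gripper", "kwargs": {
  "moves": [
    [[0,0.0434,0.0227,0,0,0,0],[0,0,0,0.035,0,0,0],[0,0,0,0.035,0,0,0],[0,0,0,0.035,0,0,0],[0,0,0,0.03,0,0,0],[0,0,0,0.018,0,0,0],[0,0,0,0,0,0,0],[0,0,0,0,0,0,0]]
  ]
}}

```text
t: 4.0
eef_pos: [0.5138, -0.3704, 0.0785]
tcp_rot: [0.0, 0.889, -0.458, -0.0]
wrist_force: [1.4, -0.1, -0.3]
grip_width: -0.0002
grip_force: 0.0
```

```bash
python3 - <<'E'
from plant import bot
import cv2,numpy as np
a=bot.get_image('top')[0][130:230,240:365];b=bot.get_image('side')[0][120:220,195:320]
cv2.imwrite('pics/pre.png',cv2.resize(np.hstack([a,b])[...,::-1],(800,320),interpolation=2))
E
```

```text
(no output)
```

View pics/pre.png

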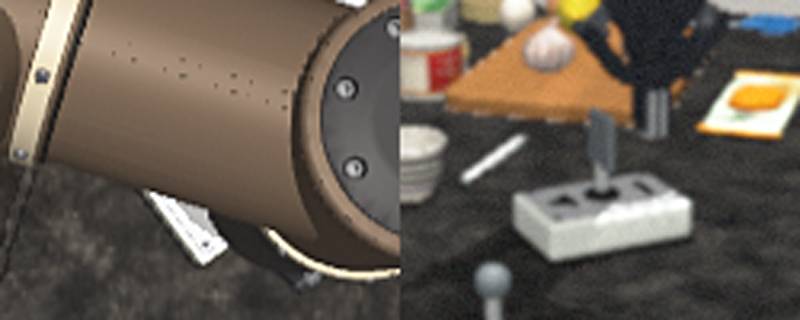

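The fingertips hang clear on the bar side of the upright paddle: tip at crop (652,135), paddle at (603,145). I'll advance until contact.

{"fn": "shift_gripper", "kwargs": {
  "moves": [
    [[0,0.004,-0.01,0.002,0,0,0],[0,0,-0.008,0,0,0,0],[0,0,0,0,0,0,0],[0,0,0,0,0,0,0],[0,0,0,0,0,0,0]]
  ]
}}

```text
t: 4.6
eef_pos: [0.5306, -0.3633, 0.0763]
tcp_rot: [-0.0, 0.889, -0.458, -0.0]
wrist_force: [0.7, 0.4, -0.8]
grip_width: 0.0001
grip_force: 0.0
```

```bash
python3 - <<'E'
from h import *
from plant import bot
im,d=bot.get_image('side');p=bot.camera_params('side');K,T=p['intrinsics'],p['T']
u,v,P=cloud(d,K,T)
c=np.array([.549,-.3495]);ps=np.array([.81,.585]);q=np.c_[(P[:,:2]-c)@ps,(P[:,:2]-c)@[.585,-.81],P[:,2]]
s=(abs(q[:,0])<.06)&(abs(q[:,1])<.03)&(q[:,2]>.05)&(q[:,2]<.11)
for z in np.arange(.05,.11,.01):
    k=q[s&(abs(q[:,2]-z-.005)<.005)];print(round(z,3),np.histogram(k[:,0],np.arange(-.06,.061,.005))[0])
print(bot.state()['wrist_force'],(np.array(bot.state()['eef_pos'])[:2]-c)@ps)
E
```

```text
0.05 [ 0  0  0  0  0  0  0  0  0  0  0  3 10  1  0  0  0  0  0  0  0  0  0  0]
0.06 [ 0  0  0  0  0  0  0  0  0  0  0  3 21  1  0  0  0  0  0  0  0  0  0  0]
0.07 [ 0  0  0  0  0  0  1  1  1  0  0  4 26  2  0  0  0  0  0  0  0  0  0  0]
0.08 [ 0  0  0  0  0  2  4  6 14  4  1  4 26  0  0  0  0  0  0  0  0  0  0  0]
0.09 [ 0  0  0  0  3  5  6  8  7  9  2  3 30  1  0  0  0  0  0  0  0  0  0  0]
0.1 [ 0  0  0  0  2  6  7  5 14 12 10  7 16  0  0  0  0  0  0  0  0  0  0  0]
[-0.77028963  0.70923724 -0.01691426] -0.023028002440166014
```

```bash
cat > look.py <<'E'
from h import *
from plant import bot
import sys
im,d=bot.get_image('side');p=bot.camera_params('side');K,T=p['intrinsics'],p['T']
u,v,P=cloud(d,K,T)
c=np.array([.549,-.3495]);ps=np.array([.81,.585]);q=np.c_[(P[:,:2]-c)@ps,(P[:,:2]-c)@[.585,-.81],P[:,2]]
s=(abs(q[:,0])<.06)&(abs(q[:,1])<.03)&(q[:,2]>.05)&(q[:,2]<.11)
for z in np.arange(.05,.11,.01):
    k=q[s&(abs(q[:,2]-z-.005)<.005)];print(round(z,3),np.histogram(k[:,0],np.arange(-.06,.061,.005))[0])
S=bot.state();print(S['t'],S['wrist_force'],(np.array(S['eef_pos'])[:2]-c)@ps)
cv2.imwrite(f'pics/{sys.argv[1]}.png',cv2.resize(im[120:220,195:320,::-1],(600,480),interpolation=2))
E
```

{"fn": "shift_gripper", "kwargs": {
  "moves": [
    [[0,0,-0.009,0,0,0,0],[0,0,-0.009,0,0,0,0],[0,0,-0.009,0,0,0,0],[0,0,0,0,0,0,0],[0,0,0,0,0,0,0]]
  ]
}}

```text
t: 5.15
eef_pos: [0.5529, -0.3474, 0.0763]
tcp_rot: [0.0, 0.889, -0.458, -0.0]
wrist_force: [-3.0, 0.0, 2.0]
grip_width: -0.0001
grip_force: 1.2
```

```bash
python3 look.py push
```

```text
0.05 [0 0 0 0 0 0 0 0 0 0 0 0 1 4 6 0 0 0 0 0 0 0 0 0]
0.06 [0 0 0 0 0 0 0 0 0 0 0 0 0 3 9 9 0 0 0 0 0 0 0 0]
0.07 [ 0  0  0  0  0  0  0  0  0  0  0  0  0  1  5 12  9  0  0  0  0  0  0  0]
0.08 [ 0  0  0  0  0  0  0  0  0  0  2  4  7  6  8  5 14  6  0  0  0  0  0  0]
0.09 [ 0  0  0  0  0  0  0  0  0  0  7  3  6  8 11  7  9 26  0  0  0  0  0  0]
0.1 [ 0  0  0  0  0  0  0  0  0  0  8  5  8  9 10 17  0  1  0  0  0  0  0  0]
5.2 [-2.33396686 -0.21832292  0.94201497] 0.004212269775857799
```

View pics/push.png

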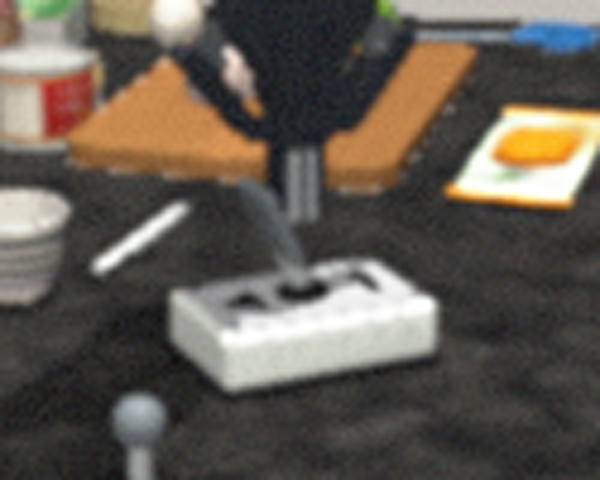

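The paddle leans toward the triangle by about 0.41 rad: its top is at (245,185), its foot at (300,285) and the triangle at (245,300). I'll go a little further and hold to about two seconds in all.

{"fn": "shift_gripper", "kwargs": {
  "moves": [
    [[0,0,-0.003,0,0,0,0],[0,0,0,0,0,0,0],[0,0,0,0,0,0,0],[0,0,0,0,0,0,0]]
  ]
}}

```text
t: 5.6
eef_pos: [0.5549, -0.346, 0.0762]
tcp_rot: [0.0, 0.889, -0.458, -0.0]
wrist_force: [-2.3, -0.4, 0.3]
grip_width: 0.0002
grip_force: 1.3
```

```bash
python3 look.py hold
```

```text
0.05 [0 0 0 0 0 0 0 0 0 0 0 0 1 1 7 0 0 0 0 0 0 0 0 0]
0.06 [ 0  0  0  0  0  0  0  0  0  0  0  0  0  2  5 18  0  0  0  0  0  0  0  0]
0.07 [ 0  0  0  0  0  0  0  0  0  0  0  0  0  0  3  7 14  1  0  0  0  0  0  0]
0.08 [ 0  0  0  0  0  0  0  0  0  0  1  1  6  8  9  3  9 17  0  0  0  0  0  0]
0.09 [ 0  0  0  0  0  0  0  0  0  0  3  3  8  6 10 11  6 17 13  0  0  0  0  0]
0.1 [ 0  0  0  0  0  0  0  0  0  0  2  6  6  5 13 13  7  0  0  0  0  0  0  0]
5.65 [-3.55738866 -1.66692062  1.27439322] 0.006795109462412733
```

{"fn": "shift_gripper", "kwargs": {
  "moves": [
    [[0,0,0,0,0,0,0],[0,0,0,0,0,0,0],[0,0,0,0,0,0,0],[0,0,0,0,0,0,0],[0,0,0,0,0,0,0],[0,0,0,0,0,0,0],[0,0,0,0,0,0,0],[0,0,0,0,0,0,0],[0,0,0,0,0,0,0]]
  ]
}}

```text
t: 6.55
eef_pos: [0.5552, -0.3459, 0.0763]
tcp_rot: [-0.0, 0.889, -0.458, 0.0]
wrist_force: [-3.3, -0.5, -1.3]
grip_width: -0.0
grip_force: 1.3
```

{"fn": "shift_gripper", "kwargs": {
  "moves": [
    [[0,0,0,0,0,0,0],[0,0,0,0,0,0,0],[0,0,0,0,0,0,0],[0,0,0,0,0,0,0],[0,0,0,0,0,0,0],[0,0,0,0,0,0,0],[0,0,0.03,0,0,0,0],[0,0,0.03,0,0,0,0],[0,0,0,0,0,0,0],[0,0,0,0,0,0,0]]
  ]
}}

```text
t: 7.55
eef_pos: [0.507, -0.3813, 0.0769]
tcp_rot: [-0.0, 0.889, -0.459, 0.001]
wrist_force: [0.4, -0.3, 0.3]
grip_width: -0.0001
grip_force: 0.0
```

{"fn": "shift_gripper", "kwargs": {
  "moves": [
    [[0,0,0,-0.03,0,0,0],[0,0,0,-0.04,0,0,0],[0,0,0,-0.04,0,0,0],[0,0,0,-0.02,0,0,0],[0,0,0,0,0,0,0],[0,0,0,0,0,0,0],[0,0,0,0,0,0,0]]
  ]
}}

```text
t: 8.25
eef_pos: [0.5063, -0.3801, 0.2052]
tcp_rot: [-0.0, 0.889, -0.458, -0.001]
wrist_force: [-0.2, 1.0, -0.2]
grip_width: -0.0001
grip_force: 0.0
```

```bash
python3 look.py end
```

```text
0.05 [ 0  0  0  0  0  0  0  0  0  0  0  3 12  0  0  0  0  0  0  0  0  0  0  0]
0.06 [ 0  0  0  0  0  0  0  0  0  0  0  3 22  0  0  0  0  0  0  0  0  0  0  0]
0.07 [ 0  0  0  0  0  0  0  0  0  0  0  4 26  2  0  0  0  0  0  0  0  0  0  0]
0.08 [ 0  0  0  0  0  0  0  0  0  0  0  4 24  1  0  0  0  0  0  0  0  0  0  0]
0.09 [ 0  0  0  0  0  0  0  0  0  0  0  4 26  1  0  0  0  0  0  0  0  0  0  0]
0.1 [ 0  0  0  0  0  0  0  0  0  0  0  6 18  0  0  0  0  0  0  0  0  0  0  0]
8.3 [ 0.15813299  0.40953482 -0.86953352] -0.052669451853110456
```

View pics/end.png

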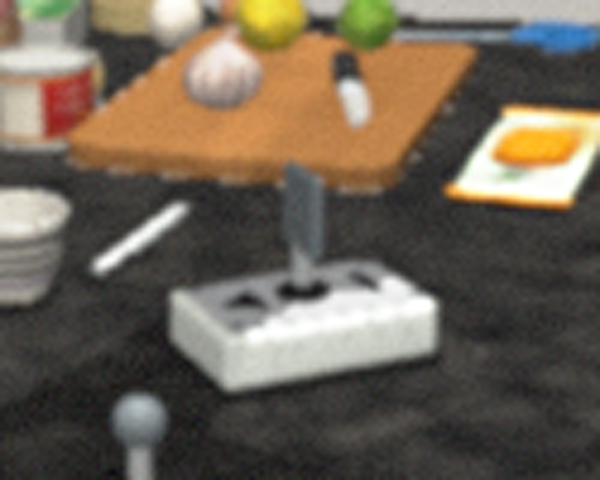

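The paddle is upright again at (303,215), the gripper is clear above it, and the ball lever at (140,420) has not moved.

```bash
python3 -c "
from plant import bot
print(bot.job_done())"
```

```text
the job is handed in; nothing more can be done
None
```

The paddle lever was pushed about 0.47 rad to the triangle side, held there for about two seconds and let go; it sprang back upright, the ball lever was not touched, and the job is handed in.

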